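# Swap the canister for glass jars on the warming plate

### The job

Turn the warming plate's dial fully off, then lift the steel canister by its handle off the plate and, keeping it level, set it down gently, upright and wholly on the cork mat. Then take every squat glass sample jar from the rubber mat and stand it upright wholly on the heating plate, none touching another, gripping the thin glass lightly and setting it down softly; once they are all there turn the dial all the way up to full heat, and leave the other things on the bench as they are.

Things in the scene. Friction and masses are not known exactly. Their poses are not given: they have to be found in the camera images.
- warmer: bench warming plate: white housing 290 (x) x 280 (y) mm, 55 mm high, fixed; carries a square-edged aluminium heating plate (see plate_top) on its +x part and a dial on its -x part (the side nearest the robot). Origin: centre of the underside, at bench height
- plate_top (a point): centre of the heating plate's upper face, 63 mm above the bench. The plate is 175 mm along the warmer's x and 250 mm along its y, flat and without a rim; axes as the warmer's
- dial_grip (a point): on the dial's vertical axis at the height to grip it. The dial is a black round knob 44 mm across with an upright finger bar (42 mm long, 14 mm thick, its top 99 mm above the bench, 30 mm high above the round part) across it, at (-95, -75) mm from the warmer's origin. When the dial reads 0 the bar lies along the warmer's x; the point does turn with the dial, and its x axis runs along the bar
- dial (a joint): dial angle: 0 = off (stop), 1.4 rad = full heat (stop); it grows clockwise seen from above and stays where it is left. It starts somewhere between
- canister: closed round steel canister with an arch handle, about 0.5 kg: 90 mm across (lid 94 mm), lid top 90 mm high; handle bar is black, 14 mm thick along the canister's x, 92 mm long along its y, its centre on the axis 144 mm above the origin (bar 12 mm high, 48 mm free under it, 76 mm free between the two handle posts). Origin: centre of the underside. Starts on the heating plate
- cork_mat: square cork mat fixed to the bench, 160 x 160 mm, 4 mm thick, left or right of the warmer; origin: centre of the underside
- jar_mat: black rubber mat fixed to the bench, 250 (x) x 180 (y) mm, 3 mm thick, on the other side; the jars start on it; origin: centre of the underside
- jar0: squat clear-glass sample jar with a white cap, about 70 g, the glass thin and bearing no more than about 30 N from each finger: glass 46 mm across up to 28 mm high, narrowing to a cap 38 mm across, 42 mm high in all; origin: centre of the underside, z up. Absent in some starts (3 to 5 jars are there)
- jar1: squat clear-glass sample jar with a white cap, about 70 g, the glass thin and bearing no more than about 30 N from each finger: glass 46 mm across up to 28 mm high, narrowing to a cap 38 mm across, 42 mm high in all; origin: centre of the underside, z up. Absent in some starts (3 to 5 jars are there)
- jar2: squat clear-glass sample jar with a white cap, about 70 g, the glass thin and bearing no more than about 30 N from each finger: glass 46 mm across up to 28 mm high, narrowing to a cap 38 mm across, 42 mm high in all; origin: centre of the underside, z up. Absent in some starts (3 to 5 jars are there)
- jar3: squat clear-glass sample jar with a white cap, about 70 g, the glass thin and bearing no more than about 30 N from each finger: glass 46 mm across up to 28 mm high, narrowing to a cap 38 mm across, 42 mm high in all; origin: centre of the underside, z up. Absent in some starts (3 to 5 jars are there)
- jar4: squat clear-glass sample jar with a white cap, about 70 g, the glass thin and bearing no more than about 30 N from each finger: glass 46 mm across up to 28 mm high, narrowing to a cap 38 mm across, 42 mm high in all; origin: centre of the underside, z up. Absent in some starts (3 to 5 jars are there)
- tall_bottle: bystander: slim green-glass bottle with white cap and paper label, 38 mm across, 85 mm tall, standing on the rubber mat among the jars; origin: centre of the underside
- wide_jar: bystander: wide capped jar with paper label, 72 mm across, 75 mm tall, on the bench; origin: centre of the underside
- tip_box: bystander: white plastic box 80 x 120 x 55 mm, behind the warming plate; origin: centre of the underside
- beaker: bystander: white ceramic cup, 66 mm across, 85 mm tall, behind the warming plate; origin: centre of the underside

How it is judged:
By the outcome, as a careful person would: the job done as asked, in the order asked, and still so for the second after the job is handed in, with the robot touching nothing.
Of jar0, jar1, jar2, jar3, jar4 only 3 to 5 are there at a start; the rules pass over those that are not, and their reading is None.
At some moment in a run one of canister, jar0, jar1, jar2, jar3, jar4 may be knocked a few centimetres aside while the robot is not near it.
It also fails if it takes over 210 s, if anything falls off the work surface, if the arm or the gripper's body presses on something with over 40 N, if the wrist force passes 120 N, or if a joint passes its speed limit or range.

### The arm

A 6-joint arm with a two-finger parallel gripper is mounted at the origin on the work surface. World frame = base frame: x ahead of the robot, y to its left, z up, the work surface at z = 0. Lengths are in m, angles in degrees, forces in N, time in s.
With the tool pointing down it reaches from about 0.375 to 0.75 m from the base axis. Payload 9 kg.
Tool frame: the origin (TCP) lies where the fingers leave the gripper's body, on its centre line; the fingertips stand 73 mm ahead of it and the grasp point (between the pads) lies 54 mm ahead of it (robot.tip_reach is the distance from the TCP to the fingertips, in m); z points along the fingers, y is the line along which they close (so a half turn about z gives the same grasp; the last joint's range is limited). The gripper opens to 85 mm and grips with 20 to 120 N. Pads are 22 mm wide; open, the fingers measure 114 mm over their backs; the gripper's body (76 mm by 85 mm) begins 54 mm behind the grasp point. The pads swing forward as they close: fully open they stand 13 mm farther back than shut.
Start: joints at [54.334, 5.964, 5.575, 89.605, 0, 77.527], TCP at [0.236, 0.552, 0.304] pointing down, gripper open.
Joint ranges: [-171.21, 171.21], [-48.23, 106.86], [-62.78, 66.21], [-105.2, 120.99], [-86.42, 89.51], [-180, 180]. Speed limits (degrees/s): [127.2, 127.2, 147.25, 180, 180, 180].

### API

Orientations are given as [roll, pitch, yaw] about the fixed x, y, z axes, in that order (R = Rz(yaw) Ry(pitch) Rx(roll)).
In Python, from plant import robot gives the robot as it stands. Calls block until the motion is done:
- robot.move_pose(position, orientation): joint-space move of the TCP to a pose.
- robot.line_to(position, vel=0.15, rotation=None, guard=None): straight line of the TCP; rotation=None keeps the orientation; vel is the mean speed in m/s. With guard (N) it stops when the force on the tool has changed by that much, and returns True; else False.
- robot.goto_joints(angles): joint-space move.
- robot.set_gripper(opening): finger opening in m; the grip force is fixed at half the most; returns when the fingers have stopped.
- robot.pause(seconds).
- robot.ik(position, orientation): joint angles nearest the present ones, or None.
- robot.observe(): the state.
- robot.grab_frame(name): name is "scene" or "top"; returns the picture (384x512x3 uint8, blue, green, red); there is no depth.
- robot.get_calibration(name): a dict with "vertical_fov" (degrees; the focal length in pixels is half the picture's height over the tangent of half this angle, whatever the lens; pixels are square), "cx", "cy" (the principal point, pixels), "k1" (the pictures are not rectified: a ray, as slopes to the right and down, at radius r is drawn at 1 + k1 r^2 times it, then the intrinsics apply), "rvec" (rotation vector, rad) and "tvec" (3), from world to camera coordinates, as OpenCV has them. Camera axes: x right, y down, z forward; pixel columns grow to the right and rows downward; lengths in m; the calibration is good to about 2 mm. A picture is of the moment at which its call begins. get_calibration takes no time and is no camera call.
A pose or a line that the arm cannot do raises robot.IKError and nothing moves.
- robot.job_done(): hands the job in; it is judged then, once.
The state is a dict: "time": time; "q": joint angles; "qvel": joint speeds; "joint_torque": joint torques, N m; "tool_pos": TCP position; "tcp_rot": TCP orientation; "ft_force": force on the tool from outside, world axes, zero at the start; "torque": the same for the moment, N m; "gripper_width": finger opening in m; "gripper_force": force on a finger pad.
Only numpy, scipy, OpenCV 4.12 (cv2) and the standard library are available. Lean on these libraries where they do the work, as an engineer would, in place of code of your own. Each camera call takes 0.05 s, during which the arm holds its last target. There are 200 camera calls.

## Working session

There is one attempt and no reset: what is moved stays moved. The work goes in short steps, each a Python script; the robot and the scene stay as the last script left them, time stands still between calls to the robot, and variables do not carry over. Pictures are saved under pics/ and viewed, at most 14 in all, crops included, and the job is handed in when it is done.

```bash
ls; mkdir -p pics; python3 - <<'E'
from plant import robot
import cv2
for n in("scene","top"):
    cv2.imwrite(f"pics/{n}0.png",cv2.resize(robot.grab_frame(n),(800,600),interpolation=cv2.INTER_CUBIC)); c=robot.get_calibration(n);print(n,c)
o=robot.observe();print(o["time"],o["tcp_rot"],o["gripper_force"],o["gripper_width"],robot.tip_reach)
E
```

```text
pics
scene {'vertical_fov': 50.51377338865823, 'cx': 255.794231900287, 'cy': 187.6151759140712, 'k1': 0.05048860890931496, 'rvec': array([ 2.07128725,  0.84862564, -0.44649205]), 'tvec': array([-0.37668557, -0.1547445 ,  1.41078186])}
top {'vertical_fov': 43.57892744115271, 'cx': 247.03942156890912, 'cy': 186.7767437920591, 'k1': 0.012390543406328745, 'rvec': array([ 2.16543675, -2.16891634,  0.10723163]), 'tvec': array([0.00211692, 0.53093901, 1.32451896])}
0.1 [-1.79935571e+02 -1.32136554e-02  1.56806984e+02] 0.0 0.08493641114473775 0.0726
```

View pics/scene0.png

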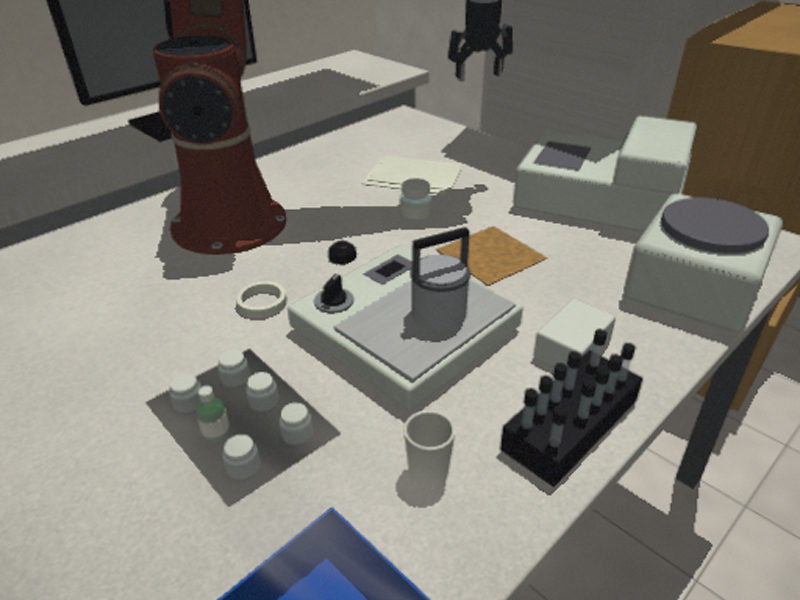

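View pics/top0.png

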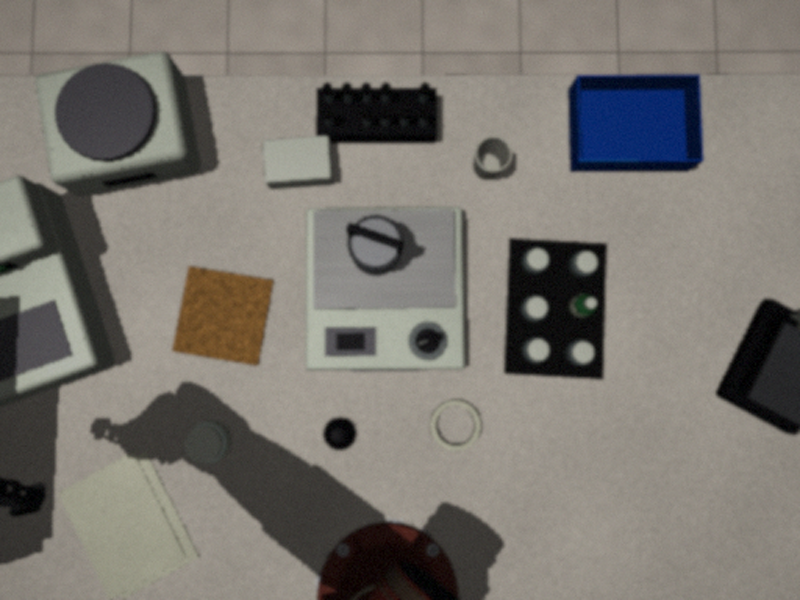

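The top view (800 px scale) shows the dial at (428,341), canister at (376,244) on the plate, cork mat at (223,315), and 5 jars on the black mat at (537,260), (586,262), (536,308), (538,350) and (581,352). The green bottle is at (584,305). The scene view confirms five jars.

```bash
cat > h.py <<'E'
import numpy as np, cv2
from plant import robot
def cam(n):
    c=robot.get_calibration(n); f=192/np.tan(np.radians(c["vertical_fov"]/2))
    return np.array([[f,0,c["cx"]],[0,f,c["cy"]],[0,0,1]]),np.array([c["k1"],0,0,0.]),cv2.Rodrigues(c["rvec"])[0],np.asarray(c["tvec"])
def ray(n,px):
    K,d,R,t=cam(n); p=cv2.undistortPoints(np.float64(px).reshape(-1,1,2),K,d).reshape(-1,2)
    return -R.T@t,np.c_[p,np.ones(len(p))]@R
def onz(n,px,z):
    o,v=ray(n,px); return (o+v*((z-o[2])/v[:,2])[:,None])[:,:2]
def pix(n,P):
    K,d,R,t=cam(n); return cv2.projectPoints(np.float64(P).reshape(-1,1,3),cv2.Rodrigues(R)[0],t,K,d)[0].reshape(-1,2)
def big(img,x0,y0,w,h,s): return cv2.resize(img[y0:y0+h,x0:x0+w],None,fx=s,fy=s,interpolation=cv2.INTER_CUBIC)
E
python3 - <<'E'
from h import *
t=robot.grab_frame("top"); s=robot.grab_frame("scene")
np.save("t.npy",t);np.save("s.npy",s)
cv2.imwrite("pics/c1.png",np.hstack([big(t,188,125,120,118,5)]))
cv2.imwrite("pics/c2.png",big(s,180,120,165,140,4))
L=cv2.cvtColor(t,cv2.COLOR_BGR2LAB)
for nm,(x,y) in dict(bench=(170,140),house=(202,228),plate=(215,180),cork=(142,200),mat=(360,180),cap=(344,166),lid=(240,158),bl=(280,100)).items(): print(nm,t[y,x],L[y,x])
print(cam("top")[2].T@-cam("top")[3], cam("scene")[2].T@-cam("scene")[3])
E
```

```text
bench [143 153 158] [162 128 134]
house [164 179 175] [184 124 135]
plate [137 140 142] [149 128 130]
cork [ 40  80 115] [ 95 138 157]
mat [ 4  9 12] [  7 128 130]
cap [156 164 162] [171 126 132]
lid [134 132 132] [141 128 127]
bl [137 147 152] [156 128 134]
[ 0.39278271 -0.00336413  1.37184606] [ 1.14136683 -0.5996604   0.70273218]
```

View pics/c1.png

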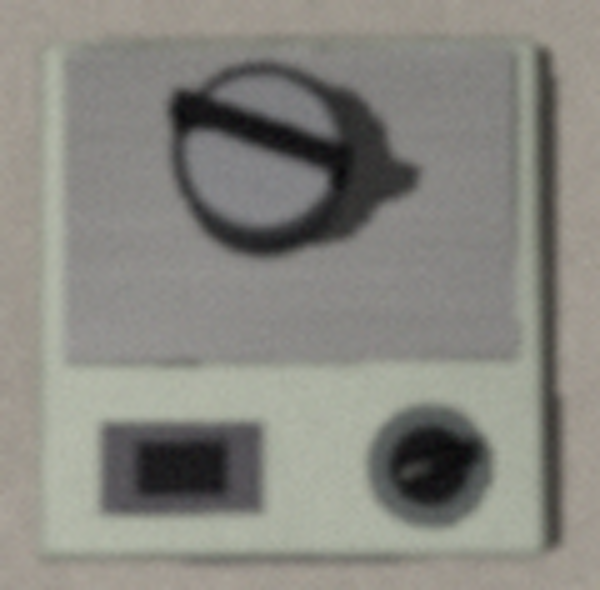

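View pics/c2.png

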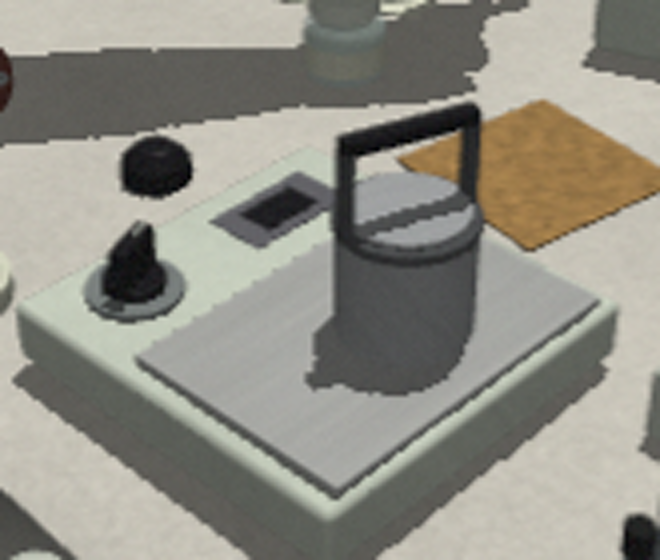

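The crops show the canister's handle bar running from about (175,105) to (350,158) in c1. The dial knob is at (430,465), with its bar pointing right and slightly up, roughly 60–70° clockwise from x. I'll compute the poses now.

```bash
cat >> h.py <<'E'
def blobs(m,amin,roi=None):
    m=m.astype(np.uint8)
    if roi is not None:
        r=np.zeros_like(m); x,y,w,h=roi; r[y:y+h,x:x+w]=1; m=m*r
    c,_=cv2.findContours(m,cv2.RETR_EXTERNAL,cv2.CHAIN_APPROX_NONE)
    return [k for k in c if cv2.contourArea(k)>amin]
def cen(k):
    M=cv2.moments(k); return [M["m10"]/M["m00"],M["m01"]/M["m00"]]
def rect(k,z,n="top"):
    return cv2.minAreaRect(np.float32(1000*onz(n,np.float64(k.reshape(-1,2)),z)))
def caps(t,zs=0.045,roi=(180,120,215,130)):
    "white caps: bright blobs; returns world centres, radius mm"
    L=cv2.cvtColor(t,cv2.COLOR_BGR2LAB)
    out=[]
    for k in blobs((L[:,:,0]>110),40,roi):
        if cv2.contourArea(k)<260: out.append((onz("top",[cen(k)],zs)[0],cv2.contourArea(k)))
    return out
E
python3 - <<'E'
from h import *
np.set_printoptions(precision=4,suppress=True,linewidth=200)
t=np.load("t.npy");s=np.load("s.npy");L=cv2.cvtColor(t,cv2.COLOR_BGR2LAB).astype(int)
m=(L[:,:,1]<=125)&(L[:,:,0]>150); k=max(blobs(m,500,(185,125,120,118)),key=cv2.contourArea)
print("house",rect(k,.055))
for k in blobs(L[:,:,1]>134,500,(80,140,120,120)): print("cork",rect(k,.004))
k=np.vstack(blobs(L[:,:,0]<60,30,(315,140,80,115)));print("mat",rect(k,.003))
for c in caps(t,roi=(318,145,75,100)): print("cap",c)
k=max(blobs(L[:,:,0]<45,30,(215,130,60,50)),key=cv2.contourArea);print("handle",rect(k,.213),k.reshape(-1,2).min(0),k.reshape(-1,2).max(0))
print(t[205:232,262:288].mean(2).astype(int))
# lid top: darker rim? edges ellipse
cv2.imwrite("pics/dial.png",np.hstack([big(s,198,170,32,36,12),big(t,258,202,32,36,12)]))
E
```

```text
house ((537.2667236328125, 7.5878143310546875), (285.8921813964844, 274.2662658691406), 0.5599535703659058)
cork ((492.01904296875, 300.1372375488281), (155.5952911376953, 155.8621826171875), 80.16842651367188)
mat ((504.6700744628906, -307.83538818359375), (174.5321044921875, 244.70460510253906), 86.68126678466797)
handle ((576.3621215820312, 22.80645751953125), (92.78470611572266, 63.216835021972656), 72.4320297241211) [223 144] [258 174]
[[168 166 166 168 165 162 162 154 150 146 140 138 139 142 145 149 153 153 160 161 167 161 161 160 162 162]
 [171 171 167 165 163 153 147 133 122 117 112 110 114 115 116 122 129 141 146 157 161 163 163 162 164 162]
 [168 171 168 162 148 133 120 109 100  95  96  94  94  98  93  95 105 117 131 144 156 162 164 162 165 163]
 [169 167 162 151 128 108  97  92  90  90  86  84  85  88  87  89  91  95 106 125 144 153 164 165 164 165]
 [168 163 147 126 107  96  91  87  84  83  82  75  73  79  77  81  84  87  92 103 126 146 159 163 162 162]
 [163 148 123 101  93  90  83  77  74  59  58  54  51  52  59  72  77  84  85  93 105 132 150 161 162 162]
 [154 132 105
[... 1534 characters left out ...]
  47  47  54  62  74  82  89  91 101 113 141 159 166 166]
 [165 154 138 118 103  98  93  89  87  82  77  73  70  72  77  83  85  95  94  93 109 130 152 163 168 166]
 [169 165 154 138 120 107  99  95  88  92  88  89  90  84  90  89  97  97 102 111 134 147 161 166 167 168]
 [170 169 165 157 143 131 116 104 100  96  94  92  94  89  91  94  95 108 122 139 151 160 165 166 169 167]
 [170 166 170 167 157 152 143 125 118 111 108 105 103 104 103 104 111 130 149 159 164 166 167 165 166 164]
 [173 168 169 169 168 163 159 155 143 138 136 132 129 128 130 136 140 152 160 167 168 167 170 169 166 164]
 [170 171 169 170 170 168 166 165 165 160 157 156 153 153 155 160 162 164 166 169 168 169 169 167 164 163]]
```

View pics/dial.png

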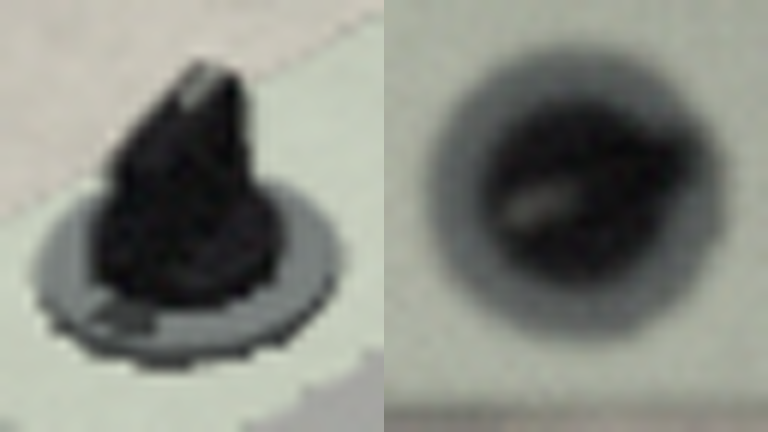

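The mark on the dial bar points about 66° clockwise from x. The warmer centre is (0.537, 0.008) at yaw 0.6°, and the cork centre is (0.492, 0.300). First motions: touch the bare bench to calibrate finger reach, then turn the dial off.

```bash
cat >> h.py <<'E'
D=lambda yaw:[180,0,yaw]
def caps(t,z=0.045):
    "white caps on the black mat"
    L=cv2.cvtColor(t,cv2.COLOR_BGR2LAB)[:,:,0]; r=np.zeros(L.shape,np.uint8)
    cv2.fillConvexPoly(r,cv2.convexHull(np.vstack(blobs(L<60,30,(315,140,80,115)))),1); r=cv2.erode(r,np.ones((3,3)))
    return [(*onz("top",[cen(k)],z)[0],cv2.contourArea(k)) for k in blobs((L>105)*r,15)]
E
python3 - <<'E'
from h import *
np.set_printoptions(precision=4,suppress=True)
t=np.load("t.npy");L=cv2.cvtColor(t,cv2.COLOR_BGR2LAB).astype(int)
for c in caps(t): print("cap",np.array(c))
print("bar",onz("top",[[190/5+188,107/5+125],[335/5+188,150/5+125],[262/5+188,128.5/5+125]],.213),"lid",onz("top",[[262/5+188,155/5+125]],.15))
print("plate corners",onz("top",np.array([[65,45],[520,45],[520,362],[65,362]])/5+[188,125],.063))
print("dial c",onz("top",[[430.5/5+188,465/5+125]],.058), onz("top",[[(505-384)/12+258,222/12+202],[(580-384)/12+258,188/12+202]],.099))
robot.move_pose([.236,.552,.42],D(156.8)); robot.set_gripper(.014); print(robot.tip_reach,robot.observe()["gripper_width"])
robot.move_pose([.5,-.175,.16],D(90))
for w in (.014,.05):
    robot.set_gripper(w); g=robot.line_to([.5,-.175,.055],vel=.04,guard=4); o=robot.observe()
    print(w,g,o["tool_pos"],o["ft_force"],o["time"]); robot.line_to([.5,-.175,.11],vel=.15)
E
```

```text
cap [  0.4224  -0.3439 138.    ]
cap [  0.4271  -0.2652 138.    ]
cap [ 0.5095 -0.3612 31.    ]
cap [  0.5018  -0.2639 135.    ]
cap [  0.583   -0.3547 129.    ]
cap [  0.5884  -0.2677 133.    ]
bar [[ 0.6113  0.052 ]
 [ 0.5898 -0.0189]
 [ 0.6005  0.0167]] lid [[0.598  0.0178]]
plate corners [[ 0.6745  0.1285]
 [ 0.674  -0.1236]
 [ 0.4979 -0.1217]
 [ 0.4983  0.127 ]]
dial c [[ 0.4419 -0.0726]] [[ 0.4338 -0.0545]
 [ 0.4413 -0.0711]]
0.0726 0.013978029845805704
0.014 True [ 0.5    -0.175   0.0729] [-1.5408  1.5442  7.3624] 6.4083
0.05 True [ 0.4999 -0.1749  0.0696] [-1.2334  1.2185  6.8274] 8.2
```

```bash
python3 - <<'E'
from h import *
np.set_printoptions(precision=3,suppress=True)
def st(n):
    o=robot.observe();print(n,"t%.1f"%o["time"],o["tool_pos"],"F",o["ft_force"],"T",o["torque"],"w%.4f f%.1f"%(o["gripper_width"],o["gripper_force"]),"q6 %.1f"%o["q"][5]);return o
x,y=.443,-.0715
robot.line_to([.5,-.175,.25],vel=.3)
robot.move_pose([x,y,.23],D(180+.6-66)); robot.line_to([x,y,.148],vel=.1); st("down")
robot.set_gripper(.016); st("w16"); robot.set_gripper(.010); o=st("grip")
q=list(o["q"]); 
q6off=180+q[0]-180.6
for tgt in (q6off+8,q6off-1,q6off-4):
    q[5]=tgt; robot.goto_joints(q); st("rot")
cv2.imwrite("pics/d1.png",big(robot.grab_frame("scene"),180,120,165,140,4))
E
```

```text
down t10.8 [ 0.443 -0.072  0.149] F [-0.511  0.138  0.026] T [ 0.048 -0.041 -0.003] w0.0499 f0.0 q6 39.4
w16 t11.2 [ 0.443 -0.072  0.148] F [0.859 0.574 1.122] T [ 0.119 -0.395  0.027] w0.0161 f0.9 q6 39.4
grip t11.4 [ 0.444 -0.071  0.149] F [3.861 2.617 4.833] T [ 0.561 -0.739  0.009] w0.0129 f59.2 q6 39.4
rot t12.4 [ 0.444 -0.071  0.149] F [7.855 8.165 0.326] T [ 1.546 -1.601 -0.006] w0.0130 f58.7 q6 -18.6
rot t12.6 [ 0.444 -0.07   0.149] F [7.9   9.828 0.95 ] T [ 1.913 -1.645 -0.666] w0.0130 f60.0 q6 -27.5
rot t12.9 [ 0.444 -0.07   0.149] F [ 8.064 10.693  1.219] T [ 2.063 -1.618 -1.826] w0.0132 f79.8 q6 -30.4
```

View pics/d1.png

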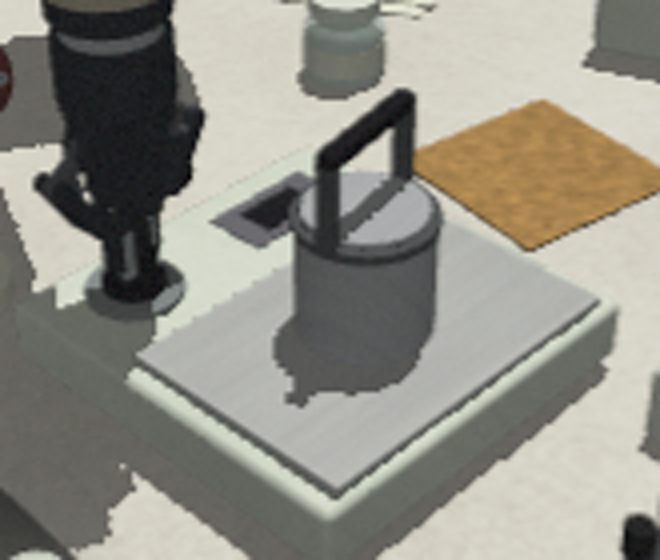

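The gripper is on the dial and torque has built up at the stop. The canister has been knocked: its body is now at about (365,270) in this crop and its handle is turned. I'll check yaw, release, and look again.

```bash
python3 - <<'E'
from h import *
o=robot.observe();print(o["tcp_rot"],o["q"],o["torque"])
robot.set_gripper(.05); p=o["tool_pos"]
robot.line_to([p[0],p[1],.25],vel=.25); robot.move_pose([.40,-.19,.40],D(180))
t=robot.grab_frame("top");s=robot.grab_frame("scene");np.save("t.npy",t);np.save("s.npy",s)
cv2.imwrite("pics/c3.png",np.hstack([big(t,205,125,100,118,4),big(s,190,120,100,118,4)])); print(robot.observe()["time"])
for c in caps(t): print("cap",np.round(c,4))
E
```

```text
[ 179.82896947    0.24027493 -175.49510081] [-25.90478897 -19.84940765 -34.50825972  75.22050022   0.26912367
 -30.40976343] [ 2.05437941 -1.54301511 -1.86369166]
14.8417
cap [ 0.3753 -0.2041 33.    ]
cap [  0.5018  -0.2639 151.    ]
cap [ 0.5701 -0.3947 25.    ]
cap [  0.5827  -0.3546 148.5   ]
cap [  0.5882  -0.2675 148.    ]
```

View pics/c3.png

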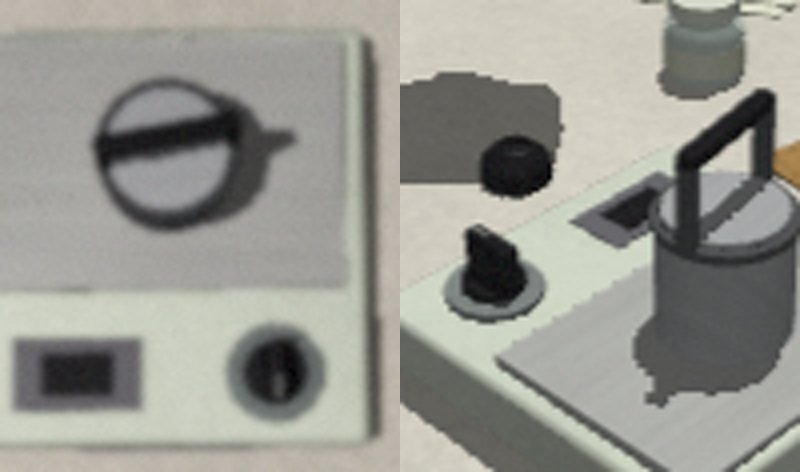

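The dial bar now lies along x, so it reads off. The handle bar in the top crop is centred at (168,135), tilted about 8.5°, so I'll lift the canister there.

```bash
cat >> h.py <<'E'
def st(n):
    o=robot.observe();print(n,"t%.1f"%o["time"],np.round(o["tool_pos"],4),"F",np.round(o["ft_force"],1),"T",np.round(o["torque"],2),"w%.4f f%.1f"%(o["gripper_width"],o["gripper_force"]));return o
E
python3 - <<'E'
from h import *
b=onz("top",[[247,158.75]],.213)[0]; l=onz("top",[[247.25,163]],.15)[0]; e=onz("top",[[100/4+205,146/4+125],[236/4+205,125/4+125]],.213)
d=e[0]-e[1]; ya=np.degrees(np.arctan2(d[1],d[0])); print(b,l,ya)
x,y=(b+l)/2
robot.move_pose([x,y,.34],D(ya)); robot.set_gripper(.06); robot.line_to([x,y,.264],vel=.12); st("dn")
robot.set_gripper(.02); st("20"); robot.set_gripper(.008); o=st("grip")
robot.line_to([x,y,.268],vel=.03); st("lift"); 
cv2.imwrite("pics/l1.png",big(robot.grab_frame("scene"),190,80,165,140,4))
E
```

```text
[0.58059853 0.00062335] [5.79760792e-01 2.13146820e-04] 98.76072892142665
dn t17.6 [5.804e-01 4.000e-04 2.649e-01] F [0.4 0.6 0.6] T [-0.01  0.03  0.01] w0.0601 f0.0
20 t18.0 [5.805e-01 4.000e-04 2.644e-01] F [ 1.4 -0.1  1. ] T [-0.01 -0.31  0.03] w0.0202 f0.7
grip t18.3 [5.805e-01 3.000e-04 2.645e-01] F [ 2.2 -0.1  3.4] T [-0.02 -0.56  0.  ] w0.0125 f60.1
lift t18.5 [5.797e-01 5.000e-04 2.674e-01] F [ 0.3 -0.6 -4.4] T [-0.01 -0.04 -0.01] w0.0127 f59.1
```

View pics/l1.png

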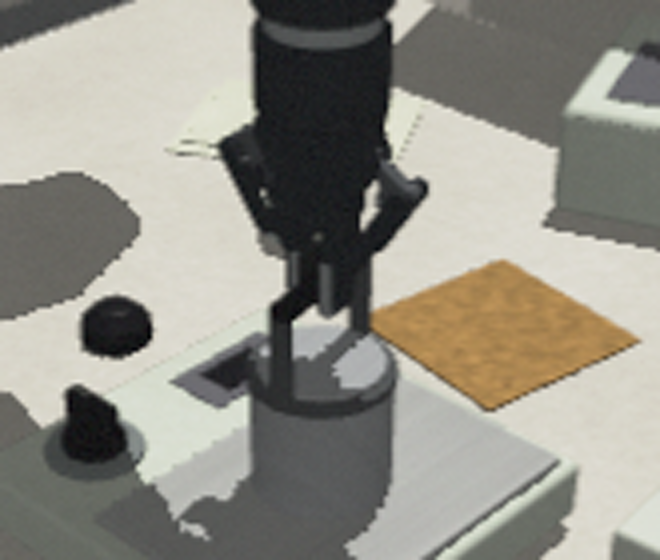

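The bar is gripped centrally, with 4.9 N of weight and no moment. Carrying it to the cork.

```bash
python3 - <<'E'
from h import *
robot.line_to([.58,.0005,.32],vel=.12); robot.line_to([.492,.300,.32],vel=.15); robot.line_to([.492,.300,.218],vel=.1); robot.pause(.3); st("above")
g=robot.line_to([.492,.300,.2015],vel=.02,guard=2.5); o=st("touch %s"%g)
robot.set_gripper(.03); st("open"); robot.set_gripper(.05)
robot.line_to([.492,.300,.31],vel=.15); robot.set_gripper(.06)
robot.move_pose([.40,.05,.42],D(90))
t=robot.grab_frame("top"); s=robot.grab_frame("scene")
cv2.imwrite("pics/m1.png",np.hstack([big(t,100,120,310,140,2.55)]))
cv2.imwrite("pics/m2.png",big(s,90,120,280,210,2.85));np.save("t.npy",t)
for c in caps(t): print("cap",np.round(c,4))
st("")
E
```

```text
above t22.9 [0.4921 0.3    0.2183] F [-0.5  0.8 -4.1] T [-0.   -0.01 -0.  ] w0.0124 f59.1
touch True t23.5 [0.4922 0.3    0.2051] F [ 2.4 -0.4  4.7] T [ 0.01 -0.33  0.01] w0.0128 f60.3
open t23.8 [0.491  0.2997 0.2037] F [ 0.9 -0.1 -0.2] T [-0.05 -0.02 -0.01] w0.0301 f0.0
cap [  0.4223  -0.3435 154.5   ]
cap [  0.4269  -0.2649 152.5   ]
cap [ 0.5098 -0.3599 41.    ]
cap [  0.5018  -0.264  151.    ]
cap [  0.5825  -0.3547 149.5   ]
cap [  0.5882  -0.2677 147.    ]
 t26.5 [0.4003 0.0507 0.4193] F [ 0.2 -0.1 -0.2] T [ 0.01  0.01 -0.06] w0.0601 f0.0
```

View pics/m2.png

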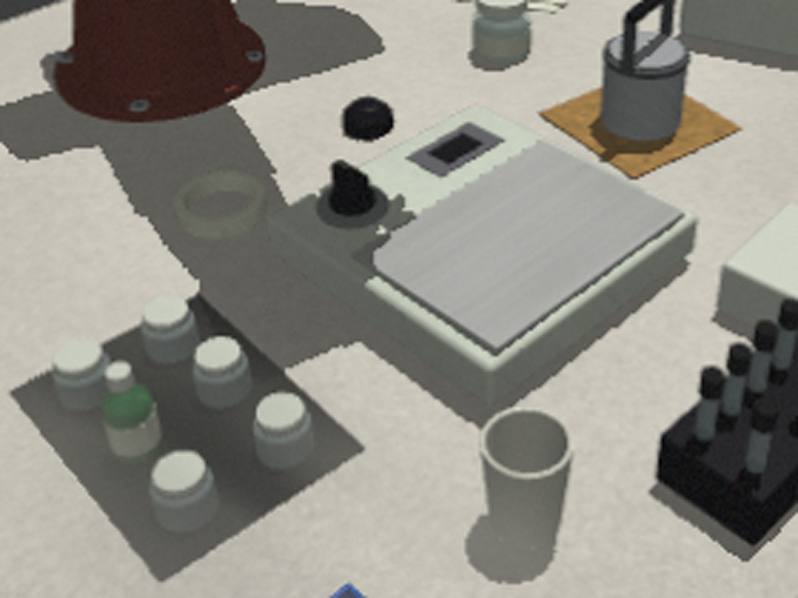

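View pics/m1.png

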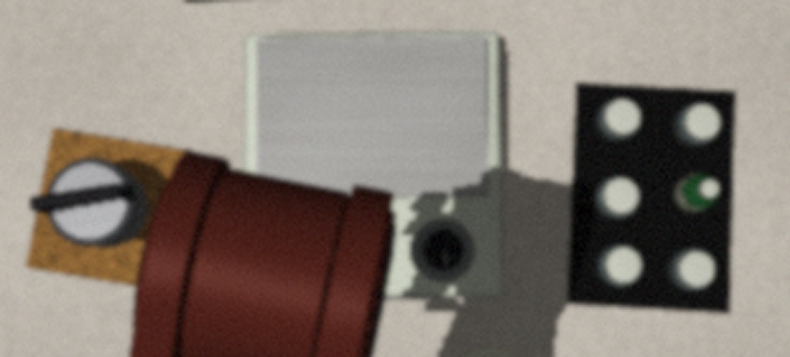

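The canister stands on the cork, the plate is clear, and five jars sit at the listed cap positions beside the bottle. For the first jar I'll close in fine steps while watching the force.

```bash
cat >> h.py <<'E'
def look():
    return [c for c in caps(robot.grab_frame("top")) if c[2]>90]
def squeeze(w0=.0475,fmin=6,step=.0003):
    w=w0; robot.set_gripper(w); log=[]
    while w>.040:
        f=robot.observe()["gripper_force"]; log.append((round(w*1e3,1),round(f,1)))
        if f>=fmin: break
        w-=step; robot.set_gripper(w)
    print("squeeze",log[-6:],len(log)); return w
E
python3 - <<'E'
from h import *
J=look(); print(np.round(J,4))
j=max(J,key=lambda c:c[0]+c[1])
x,y=j[:2]; yaw=180
robot.move_pose([x,y,.20],D(yaw)); robot.set_gripper(.058)
robot.line_to([x,y,.077],vel=.12); st("dn"); w=squeeze(); st("gr")
E
```

```text
[[  0.4224  -0.3437 154.5   ]
 [  0.4266  -0.2649 154.5   ]
 [  0.5016  -0.2639 151.    ]
 [  0.5827  -0.3547 147.5   ]
 [  0.5882  -0.2674 149.    ]]
dn t29.7 [ 0.5887 -0.2678  0.0781] F [-0.6 -0.6  0.4] T [ 0.01 -0.02  0.04] w0.0583 f0.0
squeeze [(47.2, 0.3), (46.9, 0.4), (46.6, 0.4), (46.3, 0.4), (46.0, 2.2), (45.7, 6.5)] 7
gr t31.2 [ 0.5882 -0.2674  0.077 ] F [-0.7 -1.2  1. ] T [-0.16  0.09  0.01] w0.0459 f6.5
```

Stiffness is about 14 N/mm, so light gripping is easy. Placing the first jar.

```bash
cat >> h.py <<'E'
PC=np.array([.586,.0025])
SLOTS=[(.042,.080),(.042,0),(.042,-.080),(-.042,.042),(-.042,-.042)]
def place(x,y,slot):
    px,py=PC+SLOTS[slot]
    robot.line_to([x,y,.19],vel=.15); f=robot.observe()["gripper_force"]; print("held f %.1f"%f)
    robot.line_to([px,py,.20],vel=.2,rotation=D(180)); robot.line_to([px,py,.145],vel=.1); robot.pause(.3)
    g=robot.line_to([px,py,.134],vel=.012,guard=1.5); o=st("touch %s"%g)
    if o["tool_pos"][2]>.1405: print("EARLY"); return False
    robot.set_gripper(.049); robot.set_gripper(.055); robot.line_to([px,py,.22],vel=.2); return True
def pick(x,y,yaw=180):
    robot.move_pose([x,y,.20],D(yaw)); robot.set_gripper(.058)
    robot.line_to([x,y,.077],vel=.12); robot.pause(.2); squeeze(.0466,8)
E
python3 - <<'E'
from h import *
robot.set_gripper(.0455); st("")
print(place(.5882,-.2674,0))
robot.move_pose([.40,.15,.42],D(180))
t=robot.grab_frame("top"); s=robot.grab_frame("scene")
print([np.round(c,4) for c in caps(t)])
cv2.imwrite("pics/p1.png",np.hstack([big(s,120,130,210,180,2.2),big(t,200,120,140,165,2.4)])); st("")
E
```

```text
t31.4 [ 0.5882 -0.2674  0.0771] F [-0.3 -0.1  2.8] T [-0.12  0.19 -0.01] w0.0455 f9.7
held f 9.7
touch True t35.9 [0.6279 0.0825 0.137 ] F [-0.8 -0.1  5.1] T [ 0.03 -0.04 -0.01] w0.0456 f10.0
True
[array([  0.4226,  -0.3437, 159.    ]), array([  0.4268,  -0.2649, 155.5   ]), array([ 0.5098, -0.3599, 41.    ]), array([  0.5018,  -0.264 , 154.5   ]), array([  0.5825,  -0.3547, 149.5   ])]
 t38.2 [0.4006 0.1497 0.4187] F [-1.2 -0.9  0.1] T [0.03 0.   0.01] w0.0555 f0.0
```

View pics/p1.png

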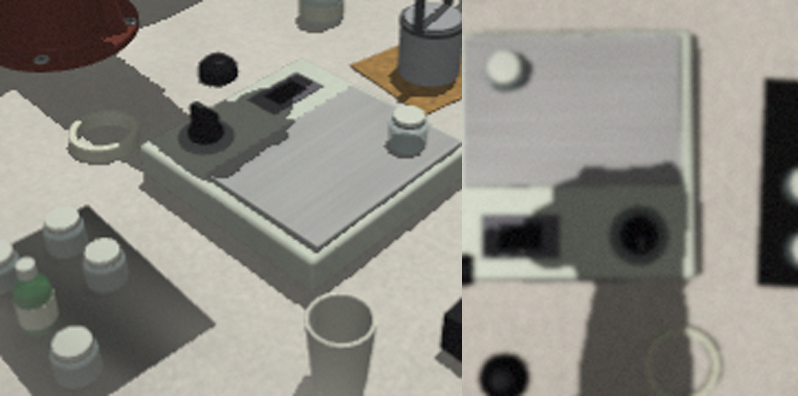

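The first jar stands at its slot (right half: about (505,68)). Now the rest, with a fresh look before each pick.

```bash
cat > loop.py <<'E'
from h import *
import sys
BOT=np.array([.506,-.3486])
def score(p,others,yaw):
    a=np.radians(yaw+90); u=np.array([np.cos(a),np.sin(a)]); s=9
    for o in others:
        d=np.array(o)-p; al=abs(d@u); ac=abs(d[0]*u[1]-d[1]*u[0])
        if ac<.05: s=min(s,al)
    return s
for slot in map(int,sys.argv[1:]):
    J=[np.array(c[:2]) for c in look()]; print(slot,"jars left",np.round(J,4).tolist())
    if not J: break
    best=max(((min(.2,score(p,[o for o in J if o is not p]+[BOT],y))-(.015 if y==90 else 0),tuple(p),y) for p in J for y in (180,90)))
    sc,(x,y),yaw=best; print("pick",best)
    if sc<.06: print("tight"); break
    pick(x,y,yaw); st("gr")
    if not place(x,y,slot): break
    robot.move_pose([.40,.15,.42],D(180))
E
python3 loop.py 1 2; python3 -c "
from h import *
print(np.round(look(),4)); st('')"
```

```text
1 jars left [[0.4225, -0.3436], [0.4265, -0.2649], [0.5017, -0.2639], [0.5825, -0.3546]]
pick (0.2, (np.float64(0.5825088168125617), np.float64(-0.35461251773437485)), 180)
squeeze [(46.6, 0.3), (46.3, 0.4), (46.0, 2.5), (45.7, 6.7), (45.4, 11.6)] 5
gr t43.1 [ 0.5825 -0.3547  0.0772] F [-2.1 -1.7  3.5] T [-0.12  0.2   0.02] w0.0459 f11.6
held f 11.6
touch True t47.6 [0.6279 0.0025 0.1371] F [ 0.3 -0.1  4.6] T [ 0.03  0.07 -0.  ] w0.0455 f12.0
2 jars left [[0.4225, -0.3438], [0.4267, -0.2648], [0.5017, -0.264]]
pick (np.float64(0.08459625361690837), (np.float64(0.5017431548326162), np.float64(-0.26400374638309165)), 180)
squeeze [(46.6, 0.4), (46.3, 0.4), (46.0, 1.0), (45.7, 4.8), (45.4, 9.7)] 5
gr t54.4 [ 0.5018 -0.2641  0.0771] F [-0.2 -1.4  2.7] T [-0.19  0.12  0.04] w0.0449 f9.7
held f 9.7
touch True t58.2 [ 0.6279 -0.0775  0.1371] F [-0.9 -0.   5.4] T [ 0.06  0.04 -0.03] w0.0457 f10.0
[[  0.4226  -0.3437 160.5   ]
 [  0.4267  -0.2648 155.5   ]]
 t60.7 [0.4006 0.1495 0.4189] F [1.3 0.1 0.6] T [ 0.01 -0.04  0.02] w0.0546 f0.0
```

```bash
python3 loop.py 3 4; python3 - <<'E'
from h import *
t=robot.grab_frame("top"); s=robot.grab_frame("scene")
print(np.round(caps(t),4)); st("")
cv2.imwrite("pics/p2.png",np.hstack([big(s,120,130,210,180,2.1),big(t,190,120,140,165,2.3)]))
E
```

```text
3 jars left [[0.4224, -0.3437], [0.4266, -0.2649]]
pick (0.185, (np.float64(0.42664608504024715), np.float64(-0.2649175242289094)), 90)
squeeze [(46.6, 0.5), (46.3, 0.5), (46.0, 0.9), (45.7, 4.7), (45.4, 9.5)] 5
gr t65.2 [ 0.4267 -0.265   0.0771] F [ 0.8 -0.4  3.1] T [ 0.05 -0.22  0.07] w0.0459 f9.5
held f 9.5
touch True t69.6 [0.5439 0.0445 0.137 ] F [-0.  -1.   4.4] T [ 0.07 -0.03  0.06] w0.0455 f9.8
4 jars left [[0.4227, -0.3435]]
pick (0.2, (np.float64(0.42265295063701047), np.float64(-0.3435431870379593)), 180)
squeeze [(46.6, 0.4), (46.3, 0.4), (46.0, 0.4), (45.7, 0.4), (45.4, 3.3), (45.1, 9.4)] 6
gr t76.6 [ 0.4227 -0.3436  0.0771] F [-0.4 -0.9  1.6] T [-0.07  0.08  0.05] w0.0451 f9.4
held f 9.4
touch True t81.0 [ 0.5439 -0.0395  0.137 ] F [ 1.6 -0.3  4.3] T [-0.08 -0.03  0.04] w0.0451 f9.8
[[ 0.5098 -0.3599 41.    ]]
 t83.2 [0.4005 0.1494 0.4185] F [ 0.8 -0.9 -0.9] T [-0.05 -0.02  0.03] w0.0551 f0.0Traceback (most recent call last):
  File "<stdin>", line 4, in <module>
    return _nx.concatenate(arrs, 1, dtype=dtype, casting=casting)
           ~~~~~~~~~~~~~~~^^^^^^^^^^^^^^^^^^^^^^^^^^^^^^^^^^^^^^^
ValueError: all the input array dimensions except for the concatenation axis must match exactly, but along dimension 0, the array at index 0 has size 378 and the array at index 1 has size 379
```

```bash
python3 - <<'E'
from h import *
t=robot.grab_frame("top"); s=robot.grab_frame("scene")
cv2.imwrite("pics/p3.png",np.hstack([cv2.resize(big(s,120,110,210,180,2),(420,360)),cv2.resize(big(t,190,120,140,140,2),(360,360))]))
E
```

```text
(no output)
```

View pics/p3.png

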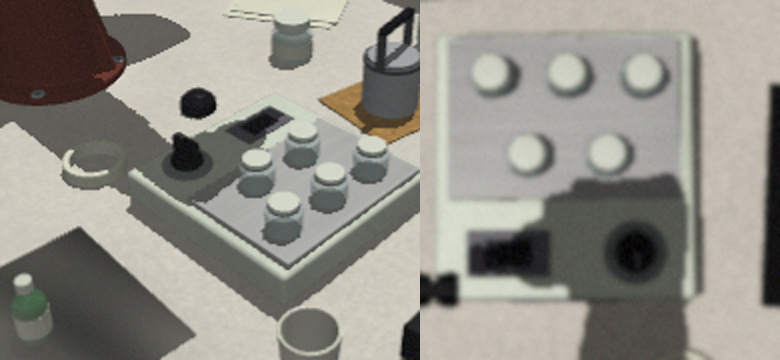

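All five jars stand apart on the plate; the left panel shows them upright. Now the dial to full heat.

```bash
python3 - <<'E'
from h import *
x,y=.4435,-.0708
robot.move_pose([x,y,.25],D(180.6)); robot.set_gripper(.05); robot.line_to([x,y,.148],vel=.1)
robot.set_gripper(.016); robot.set_gripper(.010); o=st("grip"); print(o["tcp_rot"])
q=list(o["q"]); q0=q[5]
for d in (72,81,84.5):
    q[5]=q0+d; robot.goto_joints(q); o=st("rot"); 
print(o["tcp_rot"])
robot.set_gripper(.05); p=o["tool_pos"]; robot.line_to([p[0],p[1],.25],vel=.2)
robot.move_pose([.40,.20,.42],D(180)); robot.pause(.5)
t=robot.grab_frame("top"); s=robot.grab_frame("scene"); st("")
a=cv2.resize(big(s,120,80,240,220,2),(420,385)); b=cv2.resize(big(t,200,120,120,120,2),(380,385))
cv2.imwrite("pics/f1.png",np.hstack([a,b]))
E
```

```text
grip t86.5 [ 0.4435 -0.0703  0.1483] F [-1.8  5.1  5.7] T [ 1.04  0.21 -0.1 ] w0.0130 f59.1
[ 1.79924149e+02  1.71344111e-02 -1.79383309e+02]
rot t87.6 [ 0.4433 -0.0705  0.1484] F [-3.8 -1.7  2.5] T [-0.45  0.99 -0.06] w0.0128 f58.9
rot t87.9 [ 0.4432 -0.0704  0.1483] F [-4.8 -1.5  3.9] T [-0.53  1.14  0.37] w0.0128 f59.1
rot t88.2 [ 0.4433 -0.0704  0.1484] F [-5.4 -2.5  3.7] T [-0.55  1.21  1.96] w0.0130 f77.2
[-1.79975414e+02 -3.08091006e-02  9.64551148e+01]
 t91.1 [0.4  0.2  0.42] F [ 0.2 -0.2 -0.8] T [-0.01 -0.04 -0.02] w0.0500 f0.0
```

View pics/f1.png

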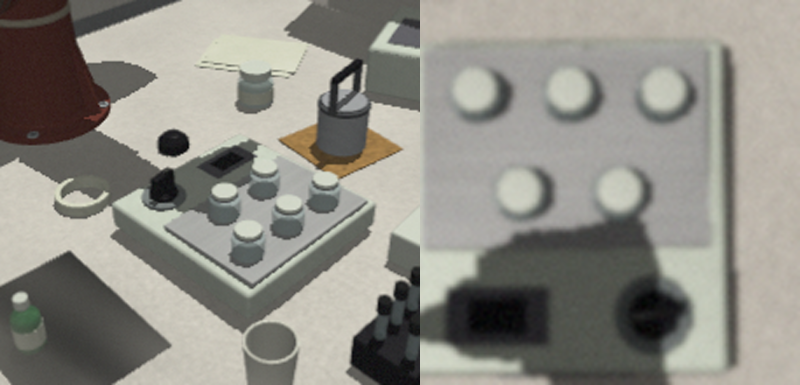

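The dial bar now lies across x against the full-heat stop, where torque rose to 2 N m. All five jars stand upright on the plate, and the canister is on the cork. Handing in.

```bash
python3 -c "
from plant import robot
print(robot.job_done())"
```

```text
the job is handed in; nothing more can be done
None
```

I handed the job in at about 91 s; the hand-in returned no verdict. I turned the dial off, set the canister on the cork mat, stood all five jars apart on the plate, and turned the dial to full heat.

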